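Lay the organiser case down in its bay

ROBOT

A 7-joint arm with a two-finger parallel gripper is mounted at the origin on the work surface. World frame = base frame: x ahead of the robot, y to its left, z up, the work surface at z = 0. Lengths are in mm, angles in rad, forces in N, time in s.
With the tool pointing down it reaches from about 400 to 875 mm from the base axis. Payload 4.4 kg.
Tool frame: the origin (TCP) lies at the very end of the fingers, on their centre line; the grasp point (between the pads) lies 19 mm behind it; z points along the fingers, x is the direction in which the jaws open and shut, and the axes are right-handed (so a half turn about z gives the same grasp; the last joint's range is limited). The gripper opens to 85 mm and grips with 20 to 120 N. Pads are 22 mm wide; open, the fingers measure 114 mm over their backs; the gripper's body (76 mm by 85 mm) begins 54 mm behind the grasp point. The pads swing forward as they close: fully open they stand 13 mm farther back than shut.
Start: joints at [1.134, 0.628, 0.038, 1.517, -0.027, 0.996, -0.02], TCP at [235.563, -605.828, 231.313] pointing down, gripper open.
Joint ranges: [-3.06, 3.06], [-0.37, 2.12], [-1.25, 1.32], [0.18, 2.47], [-1.1, 4.24], [0.23, 1.98], [-2.94, 2.94]. Speed limits (rad/s): [2.57, 2.57, 3.14, 3.14, 3.14, 3.14, 3.14].

INTERFACE

Orientations are given as [roll, pitch, yaw] about the fixed x, y, z axes, in that order (R = Rz(yaw) Ry(pitch) Rx(roll)).
In Python, from cell import ctrl gives the robot as it stands.
- The arm moves only by the shell command python3 -m creep 'ROWS'. ROWS is text: rows parted by semicolons, each of 7 numbers parted by spaces: the shift along the tool's x, y, z in units of 40 mm (1.0 is 40 mm), then the turn, a rotation vector about the tool's x, y, z in degrees, then the closure, from 0 (fully open) to 1 (shut). In form: x y z rx ry rz grip; .... A call has 1 to 10 rows; each row is the pose to reach, as a shift and turn from the pose commanded when the call began, along the tool's axes at that moment; what a row does not reach only later rows make up. A row lasts 1/12 s, in which the tool goes at most 41.7 mm and 7.16 degrees, less where a joint would pass 70% of its speed; a pose out of reach is approached as far as the arm can. A call with a gripper value outside its range is refused whole. The fingers move at their own pace and stop on an object; the grip force is fixed at half the most. Time passes only in rows, so rows that repeat a pose let the fingers close. It gives the time, the measured TCP pose, the force and the opening at its end, in the units of the state.
- ctrl.read_state(): the state, without advancing time (a new reading comes with each control period).
- ctrl.get_image(name): name is "scene" or "top"; returns a dict with "img" (400x640x3 uint8, red, green, blue), "vfov" (degrees; the focal length in pixels is half the picture's height over the tangent of half this angle, whatever the lens; pixels are square), "cx", "cy" (the principal point, pixels), "distortion" ([k1, k2, p1, p2, k3] as OpenCV has them; the pictures are not rectified), "T" (4x4, takes a point from camera to world coordinates). Camera axes: x right, y up, looking along -z (the intrinsics and any distortion apply to the point x, -y, -z); pixel columns grow to the right and rows downward; lengths in mm; the calibration is good to about 2 mm. A picture is of the moment at which its call begins. There is no depth.
- ctrl.finish_job(): hands the job in, once; it reports no verdict.
Trained networks look in the newest picture that a camera, given by its name, has taken for a name from the list of things; names that differ only in an ending like _2 or _b are one class to them, and where a whole thing is asked for, a point or a joint stands for the part that bears it (a point fixed in the world has none). Each returns a list of dicts, best first, with "score" (0 to 1); they miss things now and then, are a little off and sometimes report something else, mostly with a low value. They report only what shows in the picture. A call takes as long as a camera call. They do not tell look-alikes from the thing itself.
- ctrl.boxes_of(camera, thing): "rect" ([left, top, right, bottom] in pixels, round what is visible of it).
- ctrl.cut_out(camera, thing): "pixels" (400x640 bool, what is visible of it) and "rect" ([left, top, right, bottom] in pixels, round what is visible of it).
The state is a dict: "clock": time; "qpos": joint angles; "qd": joint speeds; "tau": joint torques, N m; "eef_pos": TCP position; "tool_rot": TCP orientation; "force": force on the tool from outside, world axes, zero at the start; "torque": the same for the moment, N m; "width": finger opening in mm.
Only numpy, scipy, OpenCV 4.12 (cv2) and the standard library are available. Lean on these libraries where they do the work, as an engineer would, in place of code of your own. Each camera call takes 0.05 s, during which the arm holds its last target.

TASK

The black organiser case with the yellow latches is standing on edge, short of the empty yellow-taped bay in the return row. Slide it up to the bay still standing, with a low push on its clear lid side, then push high on that side so that it topples onto its back and comes down, lid up, inside the yellow tape. Use only light pushes of the fingers: do not pinch or lift the case, and leave everything else on the bench where it is.

Things in the scene. Friction and masses are not known exactly. Their poses are not given: they have to be found in the camera images.
- case: Black organiser case standing on edge, 0.3 to 0.6 kg: a block 170 mm wide (its y) x 45 thick (x) x 105 high (z), plus a handle 76 long on the middle of its top edge: 120 high in all. Clear lid over coloured parts and two yellow latches on its -x side, roughly towards the robot; plain black back on +x. Origin: centre of its underside as it stands. Bench friction about 0.5 to 0.7.
- case_mid (a point): Middle of the case's 170 x 45 x 105 block, 52.5 above its underside. Pushes below about 30 mm above the bench slide the standing case, pushes above about 50 mm tip it; leaning about 23 degrees it passes its balance point and falls by itself.
- case_foot_left (a point): Corner of the case's black back face (22.5 towards its +x): underside edge, left end as seen from the lid side (+y, 85 from the middle).
- case_foot_right (a point): Corner of the case's black back face (22.5 towards its +x): underside edge, right end as seen from the lid side (-y, 85 from the middle).
- case_top_left (a point): Corner of the case's black back face (22.5 towards its +x): top edge, left end as seen from the lid side (+y, 85 from the middle).
- case_top_right (a point): Corner of the case's black back face (22.5 towards its +x): top edge, right end as seen from the lid side (-y, 85 from the middle).
- bay: Empty bay: a rectangle of flat yellow tape, 15 wide, on the bench, between two white-taped bays. Clear inside 150 mm (its x) x 200 (y); 180 x 230 over the tape. Origin: its centre, on the bench (z = 0). +x is the way the case must fall, away from the robot. The case starts on the -x side, 40 to 85 short of where it must stand to be tipped, up to 25 to one side, turned up to 0.2 rad.
- green_case: Bystander: a green case of the same size, lying lid up in one of the outer bays, 240 to one side of the yellow bay's centre. Origin under the middle of its 120 length (handle included) on the bench.
- drone: Bystander: small orange and black quadcopter, about 130 x 150 x 45 high, in the other outer bay. Origin on the bench under its middle.
- tool_pot: Bystander: blue pot of 38 radius with four screwdrivers, 150 high, in front of one outer bay. Origin at the centre of its underside.
- paint_can: Bystander: red can, 26 radius, 105 high, just beyond the yellow bay (its centre 130 to 145 past the bay's). Origin at the centre of its underside.
- glue_bottle: Bystander: white bottle with an orange cap, 24 radius, 120 high, in front of the other outer bay. Origin at the centre of its underside.
- battery: Bystander: blue battery pack standing upright, 35 x 26 x 83 high, to one side of the case, about 190 from its middle. Origin at the centre of its underside.
- screwdriver: Bystander: red-handled screwdriver lying on the bench, 160 long along its x, to the other side of the case. Origin on the bench under its middle.
Not all that is in view belongs to the job. What is meant by the case is not purple, and is the larger of those in its own colour.

How it is judged:
By the outcome, as a careful person would: the job done as asked, in the order asked, and still so for the second after the job is handed in, with the robot touching nothing.
It also fails if it takes over 38 s, if anything falls off the work surface, if the arm or the gripper's body presses on something with over 40 N, if the wrist force passes 120 N, or if a joint passes its speed limit or range.

## Working session

There is one attempt and no reset: what is moved stays moved. The work goes in short steps, Python scripts to look and compute and a shell command to move; the robot and the scene stay as the last step left them, time stands still between calls to the robot, and variables do not carry over. Pictures are saved under pics/ and viewed, and the job is handed in when it is done.

```bash
ls; mkdir -p pics
cat > h.py <<'E'
import numpy as np, cv2
from cell import ctrl
def cam(d):
    h,w=d["img"].shape[:2]; f=h/2/np.tan(np.radians(d["vfov"])/2)
    return np.array([[f,0,d["cx"]],[0,f,d["cy"]],[0,0,1]]),np.array(d["distortion"],float),np.array(d["T"],float)
def proj(d,P):
    K,D,T=cam(d); P=np.atleast_2d(P); c=(P-T[:3,3])@T[:3,:3]; c=c*[1,-1,-1]
    return cv2.projectPoints(c.astype(float).reshape(-1,1,3),np.zeros(3),np.zeros(3),K,D)[0].reshape(-1,2)
def ray(d,uv):
    K,D,T=cam(d); u=cv2.undistortPoints(np.array(uv,float).reshape(-1,1,2),K,D).reshape(-1,2)
    r=np.c_[u[:,0],-u[:,1],-np.ones(len(u))]@T[:3,:3].T
    return T[:3,3],r
def onz(d,uv,z):
    o,r=ray(d,uv); z=np.broadcast_to(z,len(r)); return o+r*((z-o[2])/r[:,2])[:,None]
E
python3 - <<'E'
from h import *
for n in ("scene","top"):
    d=ctrl.get_image(n); cv2.imwrite(f"pics/{n}0.png",d["img"][:,:,::-1]); print(n,d["vfov"],d["T"],d["distortion"])
    for t in ("case","bay","case_foot_left","case_foot_right","case_top_left","case_top_right","paint_can","battery","screwdriver","glue_bottle","tool_pot"):
        print(t,[(np.round(b["rect"]).tolist(),round(b["score"],2)) for b in ctrl.boxes_of(n,t)])
s=ctrl.read_state(); print(s["clock"],s["eef_pos"],s["tool_rot"],s["width"])
E
```

```text
pics
scene 42.520655348087274 [[ 6.70637754e-03 -6.18965358e-01  7.85389655e-01  1.59721688e+03]
 [ 9.99920337e-01  1.25495282e-02  1.35204212e-03  3.47267169e+01]
 [-1.06931368e-02  7.85318022e-01  6.19000211e-01  9.03986914e+02]
 [ 0.00000000e+00  0.00000000e+00  0.00000000e+00  1.00000000e+00]] [-0.06151681  0.          0.          0.          0.        ]
case [([320.0, 161.0, 350.0, 209.0], 0.87), ([382.0, 144.0, 425.0, 204.0], 0.87), ([242.0, 185.0, 308.0, 232.0], 0.75)]
bay [([126.0, 222.0, 407.0, 308.0], 0.94)]
case_foot_left [([322.0, 164.0, 348.0, 210.0], 0.89), ([239.0, 185.0, 304.0, 230.0], 0.8), ([384.0, 145.0, 428.0, 202.0], 0.63)]
case_foot_right [([384.0, 144.0, 426.0, 202.0], 0.83), ([240.0, 186.0, 308.0, 232.0], 0.81), ([316.0, 161.0, 348.0, 209.0], 0.69), ([348.0, 202.0, 365.0, 232.0], 0.46)]
case_top_left [([382.0, 141.0, 427.0, 202.0], 0.71), ([319.0, 162.0, 349.0, 212.0], 0.63), ([238.0, 183.0, 306.0, 233.0], 0.56)]
case_top_right [([237.0, 184.0, 307.0, 231.0], 0.95), ([384.0, 146.0, 428.0, 204.0], 0.72), ([323.0, 163.0, 352.0, 207.0], 0.6)]
paint_can [([228.0, 
[... 1061 characters left out ...]
82), ([195.0, 257.0, 250.0, 315.0], 0.78), ([276.0, 209.0, 291.0, 224.0], 0.68)]
case_top_left [([196.0, 255.0, 248.0, 315.0], 0.98), ([332.0, 209.0, 394.0, 235.0], 0.73), ([288.0, 248.0, 315.0, 293.0], 0.71)]
case_top_right [([287.0, 247.0, 316.0, 294.0], 0.92), ([198.0, 253.0, 253.0, 317.0], 0.81), ([329.0, 207.0, 396.0, 240.0], 0.74)]
paint_can [([368.0, 115.0, 392.0, 144.0], 0.76)]
battery [([277.0, 204.0, 290.0, 223.0], 0.65)]
screwdriver [([406.0, 225.0, 430.0, 278.0], 0.7)]
glue_bottle [([242.0, 182.0, 263.0, 206.0], 0.86)]
tool_pot [([449.0, 222.0, 490.0, 254.0], 0.64)]
1.2 [ 235.59387915 -605.83637292  231.33542872] [-3.14155538e+00 -4.89067720e-05 -1.19999378e+00] 85.34759910502078
```

View pics/scene0.png

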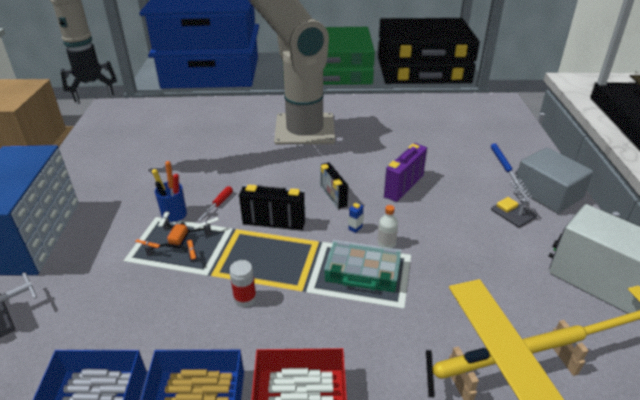

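View pics/top0.png

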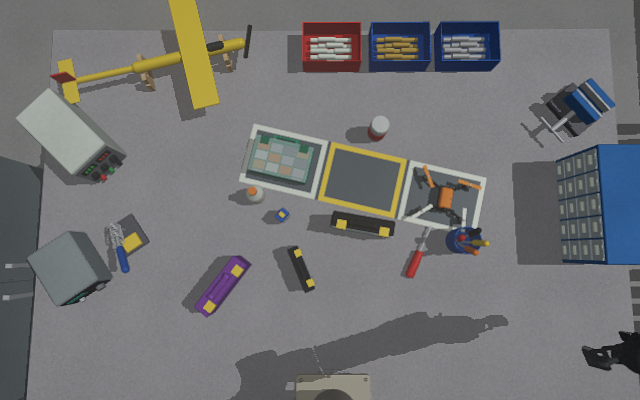

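Run:
```python
import cv2
a=cv2.imread("pics/top0.png")[100:330,180:500]; cv2.imwrite("pics/topz.png",cv2.resize(a,None,fx=2.5,fy=2.5,interpolation=2))
a=cv2.imread("pics/scene0.png")[130:320,120:440]; cv2.imwrite("pics/scz.png",cv2.resize(a,None,fx=2.5,fy=2.5,interpolation=2))
```

```text
(no output)
```

View pics/topz.png

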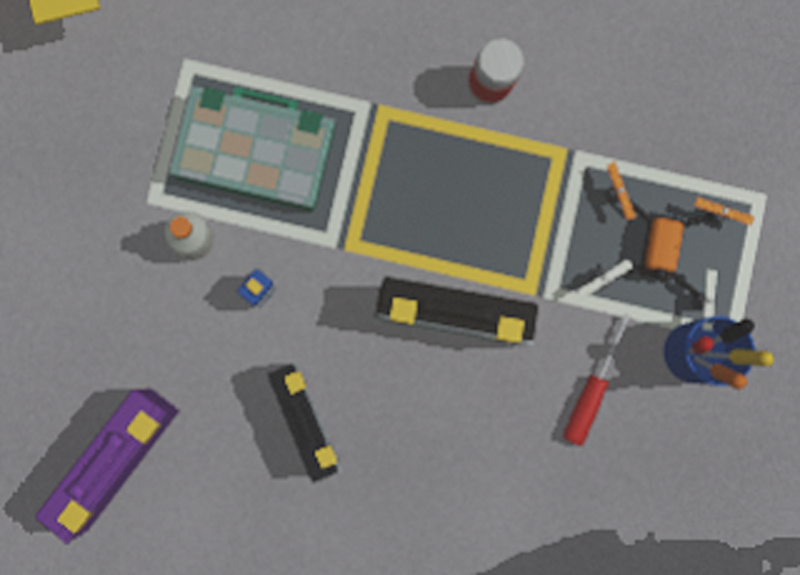

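View pics/scz.png

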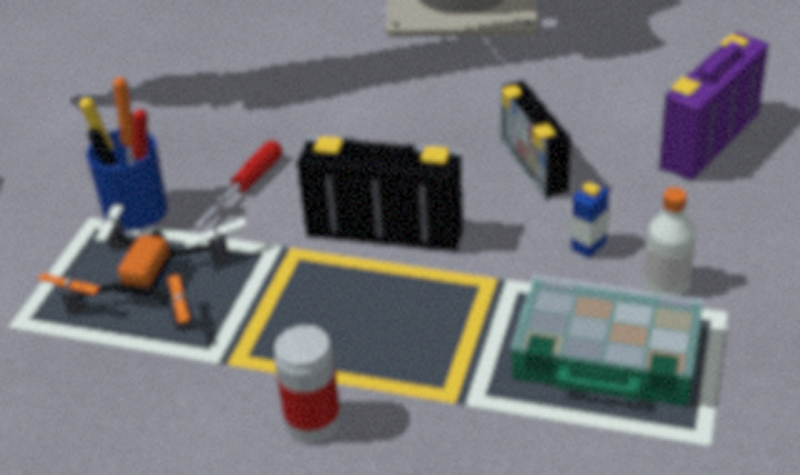

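The case is at about (362,224) in the top view, and the yellow bay is just beyond it at about (362,180). The smaller black one at (300,268) and the purple one are decoys. Next I'll fit poses.

```bash
cat >> h.py <<'E'
from scipy.optimize import minimize
def poly(d,x,y,yaw,zs=(0,105),roll=None):
    m=np.zeros((400*4,640*4),np.uint8)
    c,s=np.cos(yaw),np.sin(yaw)
    def add(bx,by,z0,z1):
        P=np.array([[a,b,z] for a in(-bx,bx) for b in(-by,by) for z in(z0,z1)],float)
        W=np.c_[x+c*P[:,0]-s*P[:,1],y+s*P[:,0]+c*P[:,1],P[:,2]]
        h=cv2.convexHull((proj(d,W)*4+2).astype(np.float32)); cv2.fillConvexPoly(m,np.round(h).astype(np.int32),255)
    add(22.5,85,0,105); add(6,38,105,120)
    return cv2.resize(m,(640,400),interpolation=cv2.INTER_AREA)/255.
def fitcase(views,x0):
    # views: list of (d,mask)
    def cost(p):
        return sum(np.abs(poly(d,p[0],p[1],p[2]/100)-m).sum() for d,m in views)
    best=None
    for dy in (-10,0,10):
        r=minimize(cost,[x0[0],x0[1],x0[2]*100+dy],method="Nelder-Mead",options=dict(initial_simplex=None,xatol=.1,fatol=.5))
        if best is None or r.fun<best.fun: best=r
    return best.x[0],best.x[1],best.x[2]/100,best.fun
def pick(n,t,rect):
    L=ctrl.cut_out(n,t)
    c=lambda r:np.array([(r[0]+r[2])/2,(r[1]+r[3])/2])
    L=[l for l in L if np.linalg.norm(c(l["rect"])-c(rect))<12]
    return L[0]["pixels"].astype(float) if L else None
E
python3 - <<'E'
from h import *
import json
dt=ctrl.get_image("top"); mt=pick("top","case",[330,211,394,236])
ds=ctrl.get_image("scene"); ms=pick("scene","case",[242,185,308,232])
x0=onz(dt,[[362,228]],50)[0]; print(x0)
V=[]
if mt is not None: V.append((dt,mt))
if ms is not None: V.append((ds,ms))
print(len(V))
for v in [V]+[[a] for a in V]: print(np.round(fitcase(v,[x0[0],x0[1],-.1]),3))
# bay
for d,n in((dt,"top"),(ds,"scene")):
    hsv=cv2.cvtColor(d["img"],cv2.COLOR_RGB2HSV); m=cv2.inRange(hsv,(18,90,80),(35,255,255))
    k,lab,st,_=cv2.connectedComponentsWithStats(m)
    r=(315,135,412,222) if n=="top" else (208,225,322,295)
    M=np.zeros_like(m); M[r[1]:r[3],r[0]:r[2]]=m[r[1]:r[3],r[0]:r[2]]
    k,lab,st,_=cv2.connectedComponentsWithStats(M); i=1+np.argmax(st[1:,4]); vv,uu=np.where(lab==i)
    P=onz(d,np.c_[uu,vv],0)[:,:2].astype(np.float32); print(n,st[i],cv2.minAreaRect(P)); print(cv2.boxPoints(cv2.minAreaRect(P)))
for t in ("paint_can","battery","screwdriver","glue_bottle","tool_pot","green_case","drone"):
    for b in ctrl.boxes_of("top",t)[:1]:
        r=b["rect"]; print(t,np.round(onz(dt,[[(r[0]+r[2])/2,(r[1]+r[3])/2]],40)[0,:2]))
print(ctrl.read_state()["clock"])
E
```

```text
[508.64073899 -85.24937616  50.        ]
2
[ 5.17838e+02 -7.96150e+01 -2.09000e-01  2.30067e+02]
[ 5.19647e+02 -8.10790e+01 -2.08000e-01  8.11650e+01]
[ 5.14948e+02 -7.96870e+01 -2.09000e-01  1.06427e+02]
top [ 318  142   89   76 1418] ((655.7293701171875, -92.9703369140625), (232.13818359375, 180.68450927734375), 76.44307708740234)
[[ 540.6964    -184.6282   ]
 [ 716.34656   -226.9827   ]
 [ 770.7623      -1.3124695]
 [ 595.1122      41.042023 ]]
scene [ 211  229  108   62 1365] ((654.6041259765625, -90.61003112792969), (233.5670623779297, 180.61073303222656), 76.41862487792969)
[[ 539.4001    -182.92194  ]
 [ 714.9605    -225.33405  ]
 [ 769.80817      1.7018738]
 [ 594.24774     44.113983 ]]
battery [546. 131.]
screwdriver [ 443. -247.]
glue_bottle [606. 224.]
tool_pot [ 471. -391.]
green_case [705. 149.]
drone [ 596. -328.]
1.75
```

```bash
cat >> h.py <<'E'
from scipy.spatial.transform import Rotation as Ro
BAY=np.array([655.2,-92.0]); BY=-0.236
EX=np.array([np.cos(BY),np.sin(BY)]); EY=np.array([-EX[1],EX[0]])
def b2w(bx,by): return BAY+bx*EX+by*EY
def w2b(x,y): v=np.array([x,y])-BAY; return v@EX,v@EY
def target(bx,by,z,alpha,dyaw=0):
    R=Ro.from_euler("z",-np.pi/2+BY+dyaw)*Ro.from_euler("x",np.pi)*Ro.from_euler("x",alpha,degrees=True)
    return np.r_[b2w(bx,by),z],R
def rel(bx,by,z,alpha,dyaw=0):
    s=ctrl.read_state(); p0=np.array(s["eef_pos"]); R0=Ro.from_euler("xyz",s["tool_rot"])
    p,R=target(bx,by,z,alpha,dyaw)
    return np.round(np.r_[R0.inv().apply(p-p0)/40,(R0.inv()*R).as_rotvec(degrees=True)],3)
def where():
    s=ctrl.read_state(); b=w2b(*s["eef_pos"][:2]); R=Ro.from_euler("xyz",s["tool_rot"]); z=R.apply([0,0,1]);
    print("t %.2f bay %.1f %.1f z %.1f tilt %.1f F %s w %.0f"%(s["clock"],b[0],b[1],s["eef_pos"][2],np.degrees(np.arccos(-z[2])),np.round(s["force"],1),s["width"]),"q",np.round(s["qpos"],2))
E
python3 - <<'E'
from h import *
dt=ctrl.get_image("top"); ds=ctrl.get_image("scene"); p=(517.8,-79.6,-.209)
print("case bay", w2b(*p[:2]))
o=[]
for d,(u,v) in((dt,(290,190)),(ds,(190,150))):
    im=cv2.resize(d["img"][v:v+100,u:u+140],None,fx=4,fy=4,interpolation=2)[:,:,::-1].copy()
    c,s=np.cos(p[2]),np.sin(p[2])
    for z in(0,105):
        P=np.array([[-22.5,-85],[22.5,-85],[22.5,85],[-22.5,85]]); W=np.c_[p[0]+c*P[:,0]-s*P[:,1],p[1]+s*P[:,0]+c*P[:,1],np.full(4,z)]
        q=(proj(d,W)-[u,v]+.5)*4; cv2.polylines(im,[np.round(q).astype(np.int32)],True,(0,255,0) if z else (0,0,255),1)
    W=np.array([[*b2w(a,b),0] for a,b in((-75,-100),(75,-100),(75,100),(-75,100))]); q=(proj(d,W)-[u,v]+.5)*4; cv2.polylines(im,[np.round(q).astype(np.int32)],True,(255,255,0),1)
    o.append(im)
cv2.imwrite("pics/ov.png",np.vstack(o)[:,:]) ; cv2.imwrite("pics/ov.png",cv2.resize(np.vstack(o),(420,600)))
print("pre high",rel(-230,-20,230,40)); where()
for r in ([285,243,315,292],): print(onz(dt,[[285,243],[315,292]],0))
E
```

```text
case bay (np.float64(-136.49072181904847), np.float64(-20.069949110925624))
pre high [-1.1039e+01 -9.4240e+00  3.3000e-02  3.8745e+01  1.2129e+01  3.3327e+01]
t 1.85 bay -287.9 -597.7 z 231.3 tilt 0.0 F [ 0.6  0.1 -0.4] w 85 q [ 1.13  0.63  0.04  1.52 -0.03  1.   -0.02]
[[468.00844234 133.94618147   0.        ]
 [328.09771052  46.91667672   0.        ]]
```

View pics/ov.png

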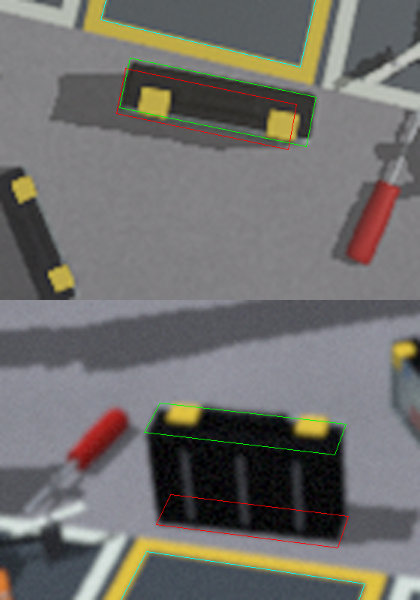

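The overlay fits to within about 1 px. In the bay frame the case is at (-136, -20), so it needs about 54 mm forward and 20 mm sideways. Moving in behind it now.

```bash
python3 -m creep '-11 -9.4 0 38.7 12.1 33.3 0;-11 -9.4 0 38.7 12.1 33.3 0;-11 -9.4 0 38.7 12.1 33.3 0;-11 -9.4 0 38.7 12.1 33.3 0;-11 -9.4 0 38.7 12.1 33.3 0;-11 -9.4 0 38.7 12.1 33.3 0;-11 -9.4 0 38.7 12.1 33.3 0;-11 -9.4 0 38.7 12.1 33.3 0;-11 -9.4 0 38.7 12.1 33.3 0;-11 -9.4 0 38.7 12.1 33.3 0'; python3 -c "
from h import *
where(); print(rel(-230,-20,230,40))"
```

```text
clock: 2.68
eef_pos: [340.6, -288.3, 306.3]
tool_rot: [-2.471, 0.017, -1.797]
force: [0.5, -0.4, 1.5]
width: 85.4
t 2.68 bay -260.0 -264.4 z 306.3 tilt 38.4 F [ 0.5 -0.4  1.5] w 85 q [ 2.    0.21 -1.17  2.41 -1.1   0.23  0.11]
[-6.07   0.616  2.076  1.579  1.088 -0.179]
```

```bash
python3 -m creep '-6.1 0.6 2 1.6 1 0 0;-6.1 0.6 2 1.6 1 0 0;-6.1 0.6 2 1.6 1 0 0;-6.1 0.6 2 1.6 1 0 0;-6.1 0.6 2 1.6 1 0 0;-6.1 0.6 2 1.6 1 0 0;-6.1 0.6 2 1.6 1 0 0;-6.1 0.6 2 1.6 1 0 0'; python3 -c "
from h import *
where(); print(rel(-230,-20,120,40))"
```

```text
clock: 3.35
eef_pos: [410.5, -101.3, 342.3]
tool_rot: [-2.483, 0.001, -1.803]
force: [0.4, 0.8, 0.4]
width: 85.5
t 3.35 bay -235.7 -66.2 z 342.3 tilt 37.7 F [0.4 0.8 0.4] w 85 q [ 1.42 -0.18 -1.07  2.45 -1.1   0.23 -0.48]
[-1.149  3.283  4.487  2.29   0.179  0.13 ]
```

The arm ran into its joint limits (q4, q5, q6) at that tilt and distance. I'll fit a kinematic model from the readings to see which tilts can be reached.

```bash
cat > kin.py <<'E'
import numpy as np
from scipy.optimize import least_squares
from scipy.spatial.transform import Rotation as Ro
def A(ax,q): return Ro.from_rotvec(np.array(ax)*q)
Z=[0,0,1.];Y=[0,1.,0]
def fk(q,p,s=(1,1,1,1)):
    d1,d3,a3,a4,d5,a6,d7,q10=p[:8]
    R=A(Z,s[0]*q[0]+q10); t=np.array([0,0,d1])
    R=R*A(Y,q[1]); R=R*A(Z,s[1]*q[2]); t=t+R.apply([a3,0,d3])
    R=R*A(Y,q[3]); t=t+R.apply([a4,0,0]); R=R*A(Z,s[2]*q[4]); t=t+R.apply([0,0,d5])
    R=R*A(Y,q[5]); t=t+R.apply([a6,0,0]); R=R*A(Z,s[3]*q[6]+p[8]); t=t+R.apply([0,0,d7])
    return t,R
E
cat > data.py <<'E'
D=[([1.134,0.628,0.038,1.517,-0.027,0.996,-0.02],[235.563,-605.828,231.313],[-3.14156,0,-1.2]),
]
E
python3 - <<'E'
from kin import *; from data import D
import itertools,json
from cell import ctrl
s=ctrl.read_state(); D=list(D)+[(list(s["qpos"]),list(s["eef_pos"]),list(s["tool_rot"]))]
D.append(([2.,.21,-1.17,2.41,-1.1,.23,.11],[340.6,-288.3,306.3],[-2.471,.017,-1.797]))
json.dump([[list(map(float,a)) for a in d] for d in D],open("data.json","w"))
res=[]
for sg in itertools.product((1,-1),repeat=4):
  for q10 in (0,np.pi/2,np.pi,-np.pi/2):
    def f(p):
        o=[]
        for q,x,r in D:
            t,R=fk(q,p,sg); o+=list((t-x)/5); o+=list((R.inv()*Ro.from_euler("xyz",r)).as_rotvec()/.01)
        return o
    r=least_squares(f,[300,350,0,0,350,0,250,q10,0],loss="soft_l1"); res.append((r.cost,sg,np.round(r.x,2)))
res.sort(key=lambda a:a[0])
for r in res[:3]: print(r)
E
```

```text
(np.float64(3.777210741651296), (-1, -1, -1, -1), array([343.45, 431.22, 124.77,  30.56, 422.39,  41.61, 132.97, 100.5 ,
       172.76]))
(np.float64(3.7772107416513068), (-1, -1, -1, -1), array([ 3.4345e+02,  4.3122e+02,  1.2477e+02,  3.0560e+01,  4.2239e+02,
        4.1610e+01,  1.3297e+02, -3.0000e-02,  4.0810e+01]))
(np.float64(120.02852990382459), (-1, -1, -1, 1), array([ 3.4335e+02,  4.2995e+02,  1.2548e+02,  3.0560e+01,  4.2222e+02,
        4.0880e+01,  1.3151e+02, -3.0000e-02, -2.1047e+02]))
```

```bash
cat >> h.py <<'E'
import json
def log():
    s=ctrl.read_state(); L=json.load(open("data.json")); L.append([list(map(float,s[k])) for k in("qpos","eef_pos","tool_rot")]); json.dump(L,open("data.json","w"))
E
python3 -c "
from h import *
print(rel(-190,-30,260,5))"
```

```text
[ -0.899   0.352   2.329 -32.71    0.134   0.181]
```

```bash
python3 -m creep '-0.9 0.35 2.3 -32 0 0 0;-0.9 0.35 2.3 -32 0 0 0;-0.9 0.35 2.3 -32 0 0 0;-0.9 0.35 2.3 -32 0 0 0;-0.9 0.35 2.3 -32 0 0 0'; python3 -c "
from h import *
where();log(); print(rel(-190,-30,200,20))"
```

```text
clock: 3.77
eef_pos: [400.2, -67.5, 305.2]
tool_rot: [-2.68, 0.079, -1.762]
force: [-1.0, -0.4, -1.1]
width: 85.0
t 3.77 bay -253.6 -35.8 z 305.2 tilt 26.8 F [-1.  -0.4 -1.1] w 85 q [ 1.27 -0.01 -1.1   2.39 -0.24  0.3  -1.4 ]
[ 0.132 -0.259  3.063 -6.334  5.153  0.572]
```

```bash
python3 -m creep '0.1 -1.0 1.5 -18 5 0 0;0.1 -1.0 1.5 -18 5 0 0;0.1 -1.0 1.5 -18 5 0 0;0.1 -1.0 1.5 -18 5 0 0'; python3 -c "
from h import *
where();log()"
cat > fit.py <<'E'
from kin import *
import json
D=json.load(open("data.json"))
def f(p):
    o=[]
    for q,x,r in D:
        t,R=fk(q,p,(-1,)*4); o+=list((t-x)/2); o+=list((R.inv()*Ro.from_euler("xyz",r)).as_rotvec()/.005)
    # weak prior
    return o+list(np.array([p[2]-0,p[3],p[5]])/100)
r=least_squares(f,[340,400,50,0,400,0,200,0,3.14],loss="soft_l1"); print(r.cost,np.round(r.x,3),np.round(r.fun[:-3].reshape(-1,6)*[2,2,2,.005,.005,.005],3)); json.dump(list(r.x),open("p.json","w"))
E
python3 fit.py
```

```text
clock: 4.1
eef_pos: [447.6, -75.5, 276.3]
tool_rot: [-2.918, 0.049, -1.773]
force: [-0.1, -0.0, 1.3]
width: 85.4
t 4.10 bay -205.7 -32.5 z 276.3 tilt 13.1 F [-0.1 -0.   1.3] w 85 q [ 0.86  0.27 -0.9   2.15  0.37  0.62 -2.05]
23.66799795385154 [ 3.44055e+02  5.74392e+02 -1.32500e+01  1.68470e+01  3.89760e+02
 -5.39500e+00  3.60145e+02 -4.20000e-02  3.10300e+00] [[ 1.456e+00 -4.200e-02 -5.020e-01 -0.000e+00 -1.000e-03 -2.000e-03]
 [ 3.810e-01  8.400e-02 -4.278e+00  0.000e+00 -2.500e-02  6.000e-03]
 [-3.780e-01 -2.877e+00  3.054e+00  1.000e-03 -3.500e-02 -2.000e-03]
 [ 6.640e-01  4.225e+00 -9.630e-01 -3.000e-03 -1.900e-02  2.000e-03]
 [-3.185e+00  6.246e+00  2.245e+00 -2.000e-03 -9.000e-03 -2.000e-03]]
```

```bash
cat > fit.py <<'E'
from kin import *
import json
D=json.load(open("data.json"))
def fk2(q,p):
    q=np.array(q)+[0,p[9],p[10],p[11],p[12],p[13],0]; return fk(q,p,(-1,)*4)
def f(p):
    o=[]
    for q,x,r in D:
        t,R=fk2(q,p); o+=list((t-x)/2); o+=list((R.inv()*Ro.from_euler("xyz",r)).as_rotvec()/.005)
    return o+list(np.array([p[2],p[3],p[5]])/50)+list(p[9:14]/.03)
if __name__=="__main__":
    b=None
    for d3 in(400,550):
      for d7 in (250,350):
        r=least_squares(f,[340,d3,0,0,400,0,d7,0,3.14]+[0]*5)
        if b is None or r.cost<b.cost:b=r
    r=b;print(r.cost,np.round(r.x,3));print(np.round(r.fun[:-8].reshape(-1,6)*[2,2,2,.005,.005,.005],3)); json.dump(list(r.x),open("p.json","w"))
E
python3 fit.py
```

```text
29.649165895344456 [ 3.40890e+02  5.76529e+02 -3.08500e+01  9.31900e+00  3.91435e+02
 -1.06880e+01  3.66052e+02 -3.70000e-02  3.11000e+00  1.90000e-02
  1.00000e-03 -1.20000e-02  1.20000e-02  7.00000e-03]
[[ 5.580e-01 -5.210e-01 -4.440e-01  1.100e-02  1.300e-02  1.000e-03]
 [ 3.020e-01  9.470e-01 -4.174e+00  1.000e-03 -5.000e-03  4.000e-03]
 [-8.700e-01 -3.593e+00  3.822e+00 -1.100e-02 -1.800e-02 -4.000e-03]
 [ 1.501e+00  4.649e+00 -4.160e-01  1.000e-03 -4.000e-03  1.000e-03]
 [-2.566e+00  3.938e+00  1.212e+00  5.000e-03 -5.000e-03 -2.000e-03]]
```

```bash
cat > feas.py <<'E'
from fit import *; from h import target, ctrl
p=np.array(json.load(open("p.json")))
lo=np.array([-3.06,-.37,-1.25,.18,-1.1,.23,-2.94]);hi=np.array([3.06,2.12,1.32,2.47,4.24,1.98,2.94])
rng=np.random.default_rng(0)
def ik(P,R,q0,w=0):
    def g(q):
        t,Rq=fk2(q,p); return np.r_[(t-P)/5,(Rq.inv()*R).as_rotvec()/.02,w*(q-q0)]
    return least_squares(g,np.clip(q0,lo+.001,hi-.001),bounds=(lo,hi),max_nfev=60)
if __name__=="__main__":
    qc=np.array(ctrl.read_state()["qpos"])
    for a in (20,25,30,35,40):
        for bx,z in ((-200,60),(-160,3),(-105,3),(-105,85),(-40,75)):
            P,R=target(bx,-15,z,a); L=[]
            r=ik(P,R,qc); L.append((r.cost,r.x))
            for i in range(8):
                r=ik(P,R,rng.uniform(lo,hi)); L.append((r.cost,r.x))
            n=[x for x in L if x[0]<.1]
            print(a,bx,z,"cur %.2f"%L[0][0],len(n),[np.round(x[1],2).tolist() for x in ([L[0]] if L[0][0]<.1 else [])+n[-1:]])
E
python3 feas.py
```

```text
20 -200 60 cur 48.65 1 [[0.64, 0.92, -0.98, 2.45, 1.95, 0.85, 2.58]]
20 -160 3 cur 64.47 4 [[0.48, 0.95, -0.64, 2.36, 2.22, 0.68, 2.4]]
20 -105 3 cur 35.81 4 [[0.19, 0.84, -0.14, 2.21, 2.65, 0.29, 1.94]]
20 -105 85 cur 7.28 4 [[0.58, 0.79, -0.77, 2.21, 1.73, 0.57, 2.92]]
20 -40 75 cur 1.03 0 []
25 -200 60 cur 95.03 0 []
25 -160 3 cur 117.62 4 [[0.63, 1.15, -0.98, 2.44, 2.19, 1.09, 2.49]]
25 -105 3 cur 77.85 5 [[-0.4, 1.03, 0.76, 2.29, 3.97, 0.72, 0.41]]
25 -105 85 cur 30.49 4 [[0.19, 0.67, -0.16, 2.27, 2.58, 0.27, 2.0]]
25 -40 75 cur 14.94 4 [[0.46, 0.79, -0.55, 2.12, 1.94, 0.44, 2.74]]
30 -200 60 cur 156.74 0 []
30 -160 3 cur 186.52 0 []
30 -105 3 cur 135.93 3 [[-0.62, 1.41, 1.3, 2.37, 4.07, 1.3, 0.09]]
30 -105 85 cur 69.61 6 [[0.28, 0.71, -0.31, 2.35, 2.58, 0.5, 2.01]]
30 -40 75 cur 45.10 4 [[-0.55, 1.06, 1.12, 2.2, 4.24, 0.88, 0.07]]
35 -200 60 cur 233.71 0 []
35 -160 3 cur 270.96 0 []
35 -105 3 cur 209.89 4 [[-0.54, 1.29, 1.04, 2.43, 3.81, 1.18, 0.38]]
35 -105 85 cur 124.62 2 [[-0.19, 0.77, 0.38, 2.42, 3.39, 0.64, 1.08]]
35 -40 75 cur 91.45 4 [[0.63, 0.98, -0.91, 2.27, 2.23, 0.91, 2.55]]
40 -200 60 cur 325.73 0 []
40 -160 3 cur 370.46 0 []
40 -105 3 cur 299.35 0 []
40 -105 85 cur 195.39 0 []
40 -40 75 cur 153.88 6 [[-0.31, 0.9, 0.6, 2.33, 3.54, 0.76, 0.85]]
```

```bash
python3 -c "
from h import *
a=cv2.imread('pics/scene0.png')[0:110,40:150]
b=cv2.imread('pics/top0.png')[310:400,540:640]
d=ctrl.get_image('scene'); d2=ctrl.get_image('top')
c=d['img'][40:230,210:360,::-1]; e=d2['img'][180:400,260:420,::-1]
R=lambda i:cv2.resize(i,(400,300) ,interpolation=2)
cv2.imwrite('pics/g.png',np.vstack([np.hstack([R(a),R(b)]),np.hstack([R(c),R(e)])]))"
```

```text
(no output)
```

View pics/g.png

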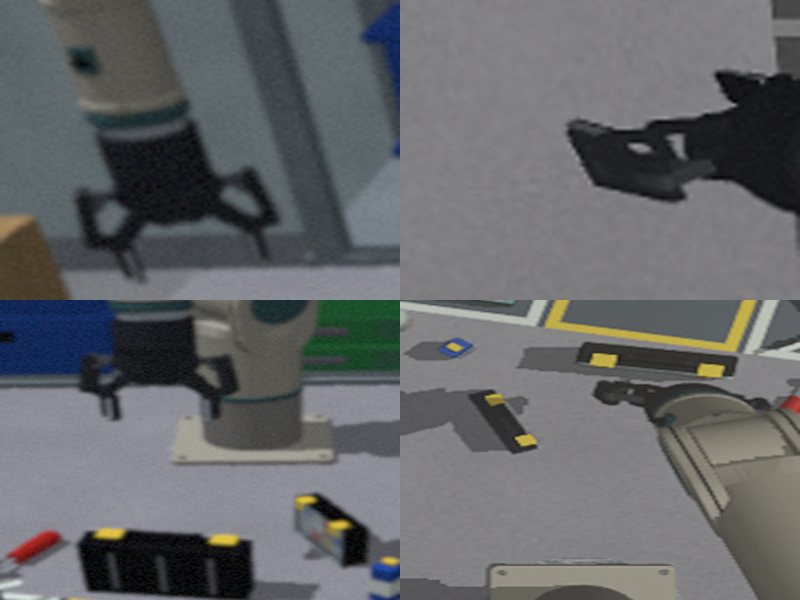

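The picture shows that the open gripper's knuckles bulge wider than the fingertips, so a vertical push with the finger backs won't do. I need at least about 25° of tilt, which means the q5≈2–3 branch. Next I'll work out a path to it.

```bash
cat > feas2.py <<'E'
from feas import *
FL=Ro.from_euler("z",np.pi)
def sols(bx,by,z,a,n=25,dyaw=0):
    P,R=target(bx,by,z,a,dyaw); R=R*FL; L=[]
    for i in range(n):
        q0=rng.uniform(lo,hi); q0[4]=rng.uniform(1,4); r=ik(P,R,q0)
        if r.cost<.05: L.append(r.x)
    return L
if __name__=="__main__":
    for a in (25,27,30):
        for bx,z in ((-175,12),(-170,60),(-160,12),(-150,12),(-135,12),(-105,80),(-50,80)):
            L=sols(bx,-15,z,a); print(a,bx,z,len(L),[np.round(x,2).tolist() for x in L[:3]])
E
python3 feas2.py
```

```text
25 -175 12 16 [[0.45, 0.97, -0.65, 2.47, 2.4, 0.85, -0.94], [0.12, 0.87, -0.09, 2.46, 2.92, 0.63, -1.53], [0.37, 0.93, -0.5, 2.47, 2.51, 0.77, -1.08]]
25 -170 60 17 [[0.22, 0.73, -0.24, 2.44, 2.68, 0.5, -1.28], [0.64, 0.96, -0.99, 2.45, 2.07, 0.95, -0.63], [0.31, 0.76, -0.39, 2.44, 2.51, 0.56, -1.1]]
25 -160 12 16 [[0.45, 0.96, -0.63, 2.43, 2.39, 0.8, -0.92], [0.24, 0.87, -0.27, 2.43, 2.71, 0.63, -1.29], [0.16, 0.86, -0.15, 2.42, 2.84, 0.6, -1.44]]
25 -150 12 11 [[-0.2, 0.89, 0.4, 2.4, 3.53, 0.59, -2.2], [0.21, 0.86, -0.22, 2.4, 2.75, 0.59, -1.33], [0.35, 0.9, -0.44, 2.4, 2.53, 0.67, -1.08]]
25 -135 12 17 [[0.47, 0.95, -0.63, 2.37, 2.35, 0.74, -0.85], [0.41, 0.92, -0.52, 2.37, 2.43, 0.68, -0.94], [0.04, 0.85, 0.05, 2.36, 3.09, 0.5, -1.7]]
25 -105 80 18 [[-0.2, 0.72, 0.41, 2.27, 3.82, 0.32, -2.46], [-0.46, 0.85, 0.86, 2.28, 4.24, 0.61, -2.93], [0.7, 0.95, -1.06, 2.29, 1.9, 0.89, -0.36]]
25 -50 80 20 [[0.31, 0.73, -0.31, 2.14, 2.13, 0.28, -0.64], [0.32, 0.73, -0.32, 2.14, 2.12, 0.29, -0.63], [0.42, 0.76, -0.49, 2.15, 1.98, 0.4, -0.47]]
27 -175 12 0 []
27 -170 60 19 [[0.05, 0.74, 0.01, 
[... 819 characters left out ...]
], [0.24, 0.72, -0.22, 2.17, 2.42, 0.28, -0.95]]
30 -175 12 0 []
30 -170 60 0 []
30 -160 12 0 []
30 -150 12 17 [[-0.02, 0.91, 0.11, 2.47, 3.13, 0.75, -1.78], [-0.02, 0.91, 0.11, 2.47, 3.13, 0.75, -1.78], [-0.02, 0.91, 0.11, 2.47, 3.13, 0.75, -1.78]]
30 -135 12 18 [[0.24, 0.92, -0.28, 2.44, 2.76, 0.76, -1.33], [0.31, 0.94, -0.39, 2.44, 2.67, 0.8, -1.21], [0.38, 0.96, -0.5, 2.44, 2.58, 0.85, -1.1]]
30 -105 80 17 [[0.16, 0.71, -0.13, 2.35, 2.8, 0.45, -1.38], [-0.45, 0.88, 0.84, 2.35, 3.98, 0.69, -2.7], [0.23, 0.72, -0.23, 2.35, 2.68, 0.48, -1.25]]
30 -50 80 16 [[0.41, 0.78, -0.49, 2.22, 2.29, 0.5, -0.78], [0.76, 1.12, -1.24, 2.23, 1.97, 1.11, -0.27], [0.71, 1.02, -1.08, 2.23, 2.0, 0.95, -0.35]]
```

```bash
cat > sim.py <<'E'
from feas2 import *
def step(q,P,R,it=15):
    for _ in range(it):
        t,Rq=fk2(q,p); e=np.r_[(P-t)/300,(Rq.inv()*R).as_rotvec()]
        J=np.zeros((6,7))
        for i in range(7):
            d=q.copy(); d[i]+=1e-5; t2,R2=fk2(d,p); J[:,i]=np.r_[(t2-t)/300/1e-5,(Rq.inv()*R2).as_rotvec()/1e-5]
        dq=J.T@np.linalg.solve(J@J.T+1e-4*np.eye(6),e); q=np.clip(q+np.clip(dq,-.1,.1),lo,hi)
    return q,np.linalg.norm(e)
if __name__=="__main__":
    qc=np.array(ctrl.read_state()["qpos"])
    for z in (110,160,200):
        L=sols(-185,-20,z,22,n=15)
        print(z,len(L))
        if not L: continue
        g=min(L,key=lambda x:np.abs(x-qc).max()); print("goal",np.round(g,2))
        q=qc.copy()
        for k in range(1,31):
            P,R=fk2(qc+(g-qc)*k/30,p); q,e=step(q,P,R)
            if k%5==0: print(k,np.round(P),np.round(R.apply([0,0,1]),2),np.round(q,2),round(e,3))
E
python3 sim.py
```

```text
110 8
goal [ 0.74  0.84 -1.14  2.42  1.79  0.87 -0.4 ]
5 [427. -84. 235.] [ 0.15 -0.05 -0.99] [ 0.83  0.37 -0.93  2.19  0.6   0.66 -1.77] 0.0
10 [ 413. -100.  200.] [ 0.11 -0.1  -0.99] [ 0.8   0.46 -0.96  2.23  0.83  0.69 -1.49] 0.0
15 [ 412. -110.  171.] [ 0.12 -0.15 -0.98] [ 0.78  0.55 -0.99  2.28  1.06  0.72 -1.21] 0.0
20 [ 424. -111.  146.] [ 0.18 -0.17 -0.97] [ 0.75  0.63 -1.    2.33  1.3   0.74 -0.93] 0.0
25 [445. -97. 125.] [ 0.26 -0.15 -0.95] [ 0.72  0.71 -1.01  2.37  1.56  0.74 -0.67] 0.0
30 [471. -68. 110.] [ 0.36 -0.09 -0.93] [ 0.69  0.78 -1.01  2.42  1.84  0.75 -0.44] 0.0
160 8
goal [ 0.39  0.46 -0.43  2.37  1.75  0.25 -0.33]
5 [460. -97. 257.] [ 0.25 -0.08 -0.96] [ 0.82  0.33 -0.89  2.18  0.64  0.58 -1.82] 0.0
10 [ 470. -114.  239.] [ 0.29 -0.14 -0.95] [ 0.8   0.38 -0.9   2.21  0.92  0.56 -1.58] 0.0
15 [ 480. -118.  221.] [ 0.32 -0.17 -0.93] [ 0.78  0.43 -0.91  2.25  1.17  0.56 -1.31] 0.0
20 [ 485. -110.  203.] [ 0.36 -0.17 -0.92] [ 0.76  0.49 -0.94  2.29  1.37  0.57 -1.  ] 0.0
25 [483. -93. 182.] [ 0.37 -0.14 -0.92] [ 0.74  0.55 -0.96  2.33  1.52  0.58 -0.64] 0.0
30 [471. -68. 160.] [ 0.36 -0.09 -0.93] [ 0.71  0.6  -0.96  2.38  1.62  0.58 -0.23] 0.0
200 7
goal [ 0.87  0.61 -1.25  2.33  1.41  0.73 -0.05]
5 [440. -74. 255.] [ 0.19 -0.03 -0.98] [ 0.87  0.34 -0.98  2.17  0.55  0.64 -1.73] 0.0
10 [433. -80. 237.] [ 0.18 -0.06 -0.98] [ 0.88  0.41 -1.06  2.2   0.74  0.67 -1.41] 0.0
15 [434. -84. 222.] [ 0.2  -0.09 -0.98] [ 0.89  0.47 -1.14  2.23  0.92  0.71 -1.09] 0.0
20 [441. -84. 211.] [ 0.24 -0.11 -0.97] [ 0.9   0.54 -1.2   2.27  1.09  0.75 -0.76] 0.0
25 [454. -79. 203.] [ 0.29 -0.11 -0.95] [ 0.89  0.59 -1.25  2.3   1.25  0.76 -0.4 ] 0.0
30 [471. -68. 200.] [ 0.36 -0.09 -0.93] [ 0.87  0.61 -1.25  2.33  1.41  0.73 -0.05] 0.0
```

```bash
cat > kf.py <<'E'
from sim import *
import sys
def relp(P,R):
    s=ctrl.read_state(); p0=np.array(s["eef_pos"]); R0=Ro.from_euler("xyz",s["tool_rot"])
    return np.round(np.r_[R0.inv().apply(P-p0)/40,(R0.inv()*R).as_rotvec(degrees=True)],2)
E
python3 - <<'E'
from kf import *
qc=np.array(ctrl.read_state()["qpos"]); g=np.array([ 0.87,0.61,-1.25,2.33,1.41,0.73,-0.05])
t0,R0=fk2(qc,p); s=ctrl.read_state(); print(t0,s["eef_pos"])
K=[]
for k in (5,10,15,20,25,30):
    P,R=fk2(qc+(g-qc)*k/30,p); K.append([P.tolist(),R.as_quat().tolist()]); print(k,relp(P,R))
json.dump(K,open("K.json","w"))
E
```

```text
[452.48264218 -66.65760621 277.57410069] [454.79676938 -70.31274493 276.05761907]
5 [  0.17   0.45   0.42  -2.41   2.31 -29.78]
10 [  0.37   0.66   0.83  -4.19   3.55 -59.78]
15 [  0.48   0.7    1.19  -5.36   4.58 -89.75]
20 [   0.45    0.58    1.5    -5.88    6.08 -119.58]
25 [   0.26    0.33    1.76   -5.86    8.96 -149.1 ]
30 [-1.1000e-01 -0.0000e+00  1.9400e+00 -5.7400e+00  1.4490e+01 -1.7802e+02]
```

```bash
python3 -m creep '0.17 0.45 0.42 -2.4 2.3 -30 0.7;0.17 0.45 0.42 -2.4 2.3 -30 0.7;0.17 0.45 0.42 -2.4 2.3 -30 0.7;0.17 0.45 0.42 -2.4 2.3 -30 0.7;0.17 0.45 0.42 -2.4 2.3 -30 0.7;0.37 0.66 0.83 -4.2 3.6 -60 0.7;0.37 0.66 0.83 -4.2 3.6 -60 0.7;0.37 0.66 0.83 -4.2 3.6 -60 0.7;0.37 0.66 0.83 -4.2 3.6 -60 0.7;0.37 0.66 0.83 -4.2 3.6 -60 0.7'
python3 - <<'E'
from kf import *
from h import where,log
where();log()
for P,R in json.load(open("K.json"))[2:]: print(relp(np.array(P),Ro.from_quat(R)))
E
```

```text
clock: 5.03
eef_pos: [428.2, -82.2, 238.1]
tool_rot: [-3.069, -0.186, -0.741]
force: [0.2, -1.1, 0.5]
width: 25.3
t 5.03 bay -223.0 -43.5 z 238.1 tilt 11.4 F [ 0.2 -1.1  0.5] w 25 q [ 0.89  0.38 -1.06  2.22  0.72  0.67 -1.4 ]
[  0.07  -0.08   0.42  -0.63   1.45 -29.95]
[  0.16  -0.2    0.73  -1.43   3.81 -59.71]
[  0.27  -0.51   0.95  -2.58   7.32 -89.12]
[   0.36   -1.02    1.09   -4.82   12.42 -117.94]
```

Joints match the prediction, so I'll carry on.

```bash
python3 -m creep '0.07 -0.08 0.42 -0.6 1.4 -30 0.7;0.07 -0.08 0.42 -0.6 1.4 -30 0.7;0.07 -0.08 0.42 -0.6 1.4 -30 0.7;0.07 -0.08 0.42 -0.6 1.4 -30 0.7;0.07 -0.08 0.42 -0.6 1.4 -30 0.7;0.16 -0.2 0.73 -1.4 3.8 -60 0.7;0.16 -0.2 0.73 -1.4 3.8 -60 0.7;0.16 -0.2 0.73 -1.4 3.8 -60 0.7;0.16 -0.2 0.73 -1.4 3.8 -60 0.7;0.16 -0.2 0.73 -1.4 3.8 -60 0.7'
python3 - <<'E'
from kf import *
from h import where,log
where();log()
for P,R in json.load(open("K.json"))[4:]: print(relp(np.array(P),Ro.from_quat(R)))
E
```

```text
clock: 5.87
eef_pos: [443.1, -82.8, 211.0]
tool_rot: [2.963, -0.197, 0.326]
force: [0.2, 0.0, -0.4]
width: 25.7
t 5.87 bay -208.3 -40.7 z 211.0 tilt 15.2 F [ 0.2  0.  -0.4] w 26 q [ 0.89  0.5  -1.17  2.28  1.05  0.71 -0.72]
[  0.32  -0.08   0.23  -1.84   2.99 -29.3 ]
[  0.8   -0.25   0.38  -5.08   6.55 -58.23]
```

```bash
python3 -m creep '0.32 -0.08 0.23 -1.8 3 -29.3 0.7;0.32 -0.08 0.23 -1.8 3 -29.3 0.7;0.32 -0.08 0.23 -1.8 3 -29.3 0.7;0.32 -0.08 0.23 -1.8 3 -29.3 0.7;0.32 -0.08 0.23 -1.8 3 -29.3 0.7;0.8 -0.25 0.38 -5.1 6.6 -58 0.7;0.8 -0.25 0.38 -5.1 6.6 -58 0.7;0.8 -0.25 0.38 -5.1 6.6 -58 0.7;0.8 -0.25 0.38 -5.1 6.6 -58 0.7;0.8 -0.25 0.38 -5.1 6.6 -58 0.7'
python3 fit.py
python3 - <<'E'
from kf import *
from h import where,log
where();log()
qc=np.array(ctrl.read_state()["qpos"])
q=qc.copy(); print("sim on")
for a,bx,z in ((22,-190,200),(23,-190,150),(25,-185,100),(25,-185,60),(25,-183,30),(25,-183,12),(25,-169,12),(28,-150,12),(30,-115,12)):
    P,R=target(bx,-18,z,a); R=R*FL; q,e=step(q,P,R); print(a,bx,z,relp(P,R),np.round(q,2),round(e,4))
E
```

```text
clock: 6.7
eef_pos: [473.4, -65.4, 200.7]
tool_rot: [2.753, -0.008, 1.332]
force: [-0.6, -0.2, -0.4]
width: 25.9
36.62243243639602 [ 3.29630e+02  5.75298e+02 -3.04900e+01  3.13000e-01  3.87304e+02
 -9.27200e+00  3.61730e+02 -3.50000e-02  3.11700e+00  2.20000e-02
 -0.00000e+00 -1.10000e-02  1.80000e-02  3.00000e-03]
[[ 1.256e+00 -4.810e-01 -1.054e+00  1.600e-02  1.300e-02  1.000e-03]
 [ 1.264e+00  2.595e+00 -5.279e+00  2.000e-03 -4.000e-03  5.000e-03]
 [-1.169e+00 -5.754e+00  2.361e+00 -9.000e-03 -1.600e-02 -3.000e-03]
 [ 2.894e+00  4.941e+00 -8.420e-01  0.000e+00 -3.000e-03  3.000e-03]
 [-4.210e-01  2.686e+00  9.360e-01  3.000e-03 -4.000e-03 -0.000e+00]
 [-2.101e+00  1.255e+00  1.599e+00  1.000e-03  1.000e-03 -2.000e-03]
 [-2.986e+00 -1.277e+00  2.278e+00 -0.000e+00 -0.000e+00 -4.000e-03]]
t 6.70 bay -183.0 -16.7 z 200.7 tilt 22.3 F [-0.6 -0.2 -0.4] w 26 q [ 0.86  0.55 -1.19  2.34  1.39  0.67 -0.04]
sim on
22 -190 200 [-0.03 -0.17 -0.05  0.26 -0.34 -0.31] [ 0.85  0.56 -1.19  2.35  1.39  0.67 -0.05] 0.0
23 -190 150 [-0.04 -0.64  1.11 -0.74 -0.34 -0.32] [ 0.74  0.66 -1.09  2.42  1.69  0.72 -0.34] 0.0
25 -185 100 [-0.05 -1.    2.31 -2.74 -0.33 -0.32] [ 0.68  0.84 -1.07  2.47  1.94  0.9  -0.57] 0.0341
25 -185 60 [-0.06 -1.38  3.24 -2.74 -0.33 -0.32] [ 0.64  0.96 -1.03  2.47  2.06  1.   -0.66] 0.0862
25 -183 30 [-0.07 -1.62  3.95 -2.74 -0.33 -0.32] [ 0.62  1.05 -0.99  2.47  2.14  1.07 -0.71] 0.0958
25 -183 12 [-0.07 -1.79  4.37 -2.74 -0.33 -0.32] [ 0.61  1.1  -0.97  2.47  2.19  1.1  -0.73] 0.101
25 -169 12 [-0.07 -1.46  4.5  -2.74 -0.33 -0.32] [ 0.62  1.09 -0.97  2.47  2.18  1.07 -0.69] 0.0208
28 -150 12 [-0.07 -1.02  4.68 -5.74 -0.32 -0.33] [ 0.62  1.12 -0.96  2.47  2.24  1.12 -0.72] 0.0097
30 -115 12 [-0.06 -0.21  5.01 -7.74 -0.32 -0.34] [ 0.63  1.12 -0.95  2.41  2.26  1.09 -0.67] 0.0
```

Run:
```python
from kf import *
qc=np.array(ctrl.read_state()["qpos"])
q=qc.copy()
for a,bx,z in ((22,-184,150),(22,-184,100),(22,-184,60),(22,-184,15)):
    P,R=target(bx,-20,z,a); R=R*FL; q,e=step(q,P,R); print(a,bx,z,relp(P,R),np.round(q,2),round(e,4))
```

```text
22 -184 150 [-0.09 -0.5   1.16  0.26 -0.34 -0.31] [ 0.75  0.67 -1.08  2.39  1.64  0.7  -0.27] 0.0
22 -184 100 [-0.1  -0.98  2.32  0.26 -0.34 -0.31] [ 0.7   0.81 -1.05  2.44  1.84  0.82 -0.46] 0.0
22 -184 60 [-0.11 -1.36  3.25  0.26 -0.34 -0.31] [ 0.66  0.93 -1.02  2.46  1.97  0.91 -0.56] 0.0
22 -184 15 [-0.12 -1.78  4.29  0.26 -0.34 -0.31] [ 0.63  1.06 -0.98  2.47  2.1   1.01 -0.64] 0.0066
```

```bash
python3 -m creep '-0.1 -0.5 1.16 0.3 -0.3 -0.3 0.7;-0.1 -0.5 1.16 0.3 -0.3 -0.3 0.7;-0.1 -0.98 2.32 0.3 -0.3 -0.3 0.7;-0.1 -0.98 2.32 0.3 -0.3 -0.3 0.7;-0.1 -0.98 2.32 0.3 -0.3 -0.3 0.7;-0.1 -1.36 3.25 0.3 -0.3 -0.3 0.7;-0.1 -1.36 3.25 0.3 -0.3 -0.3 0.7;-0.1 -1.36 3.25 0.3 -0.3 -0.3 0.7'
python3 - <<'E'
from kf import *
from h import *
where();log()
for a,bx,z in ((22,-184,15),(23,-175,14)):
    P,R=target(bx,-20,z,a); R=R*FL; print(relp(P,R))
for n in("scene","top"):
    d=ctrl.get_image(n); im=d["img"][130:320,170:430] if n=="scene" else d["img"][130:320,230:490]
    cv2.imwrite(f"pics/{n}1.png",cv2.resize(im[:,:,::-1],None,fx=3,fy=3,interpolation=2))
E
```

```text
clock: 7.37
eef_pos: [470.9, -66.7, 58.2]
tool_rot: [2.764, -0.003, 1.335]
force: [0.5, -0.1, 0.1]
width: 25.9
t 7.37 bay -185.1 -18.5 z 58.2 tilt 21.6 F [ 0.5 -0.1  0.1] w 26 q [ 0.67  0.92 -1.02  2.46  1.96  0.9  -0.56]
[-0.04 -0.37  1.01 -0.37 -0.16 -0.03]
[-0.04 -0.17  1.12 -1.37 -0.16 -0.03]
```

View pics/scene1.png

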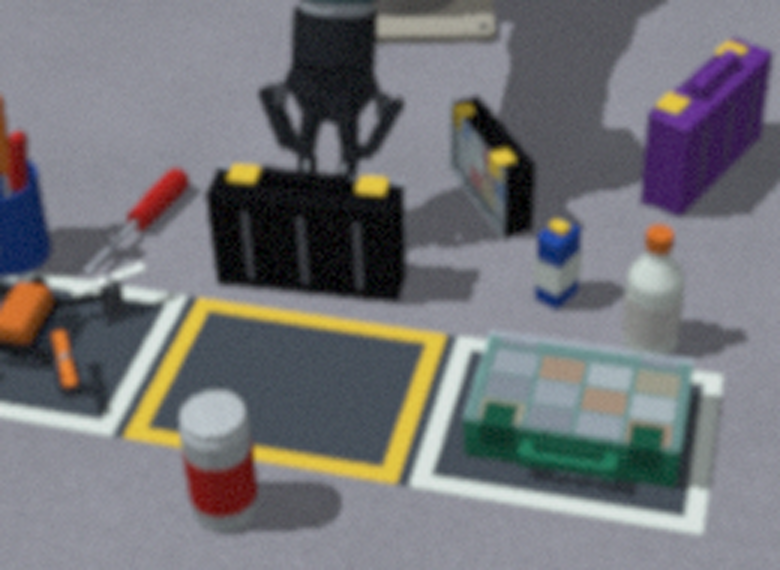

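View pics/top1.png

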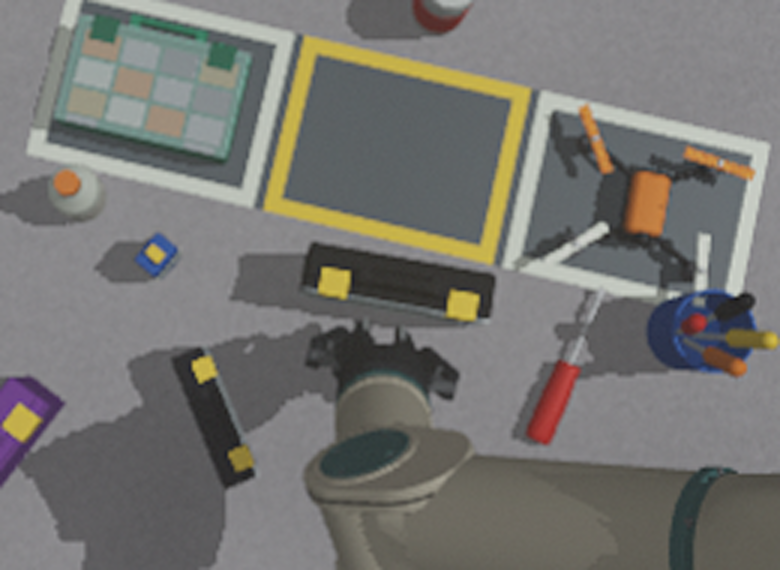

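The gripper is behind the case, closed to 26 mm, and nothing has been disturbed. Now lowering to push height.

```bash
python3 -m creep '-0.04 -0.17 0.5 -0.3 -0.1 0 0.7;-0.04 -0.37 1.01 -0.3 -0.1 0 0.7;-0.04 -0.37 1.01 -0.3 -0.1 0 0.7;-0.04 -0.28 1.08 -1.0 -0.1 0 0.7;-0.04 -0.17 1.12 -1.4 -0.1 0 0.7;-0.04 -0.17 1.12 -1.4 -0.1 0 0.7'
python3 - <<'E'
from kf import *
from h import *
where();log()
s=ctrl.read_state()
for a,bx,by,z in ((25,-169,-19,14),(26,-159,-15,14),(28,-149,-11,13),(29,-139,-7,13),(30,-129,-3,13)):
    P,R=target(bx,by,z,a); R=R*FL; print(relp(P,R))
E
```

```text
clock: 7.97
eef_pos: [484.5, -73.0, 19.5]
tool_rot: [2.726, 0.003, 1.336]
force: [-0.8, -0.5, -0.1]
width: 25.5
t 7.97 bay -170.4 -21.4 z 19.5 tilt 23.8 F [-0.8 -0.5 -0.1] w 26 q [ 0.71  1.12 -1.11  2.46  2.06  1.12 -0.55]
[ 0.06 -0.02  0.14 -1.21  0.14  0.14]
[ 0.16  0.2   0.24 -2.21  0.14  0.14]
[ 0.26  0.42  0.36 -4.21  0.14  0.15]
[ 0.36  0.65  0.46 -5.21  0.14  0.15]
[ 0.46  0.88  0.56 -6.21  0.14  0.15]
```

```bash
python3 -m creep '0.03 0 0.14 -1 0 0 0.7;0.06 0.04 0.16 -1.5 0 0 0.7;0.08 0.1 0.19 -1.8 0 0 0.7;0.12 0.15 0.22 -2 0 0 0.7;0.16 0.2 0.25 -2.4 0 0 0.7;0.2 0.27 0.28 -2.8 0 0 0.7;0.23 0.34 0.32 -3.4 0 0 0.7;0.26 0.42 0.36 -4.2 0 0 0.7'
python3 - <<'E'
from kf import *
from h import *
where();log()
for a,bx,by,z in ((29,-139,-7,13),(30,-129,-3,13)):
    P,R=target(bx,by,z,a); R=R*FL; print(relp(P,R))
for n in("scene","top"):
    d=ctrl.get_image(n); im=d["img"][130:320,170:430] if n=="scene" else d["img"][130:320,230:490]
    cv2.imwrite(f"pics/{n}2.png",cv2.resize(im[:,:,::-1],None,fx=3,fy=3,interpolation=2))
E
```

```text
clock: 8.63
eef_pos: [505.9, -66.4, 9.9]
tool_rot: [2.658, 0.002, 1.338]
force: [-4.0, -1.3, 1.6]
width: 25.7
t 8.63 bay -151.2 -10.0 z 9.9 tilt 27.7 F [-4.  -1.3  1.6] w 26 q [ 0.71  1.25 -1.19  2.46  2.12  1.3  -0.55]
[ 0.07  0.31  0.07 -1.28  0.03  0.19]
[ 0.17  0.53  0.19 -2.28  0.03  0.19]
```

View pics/scene2.png

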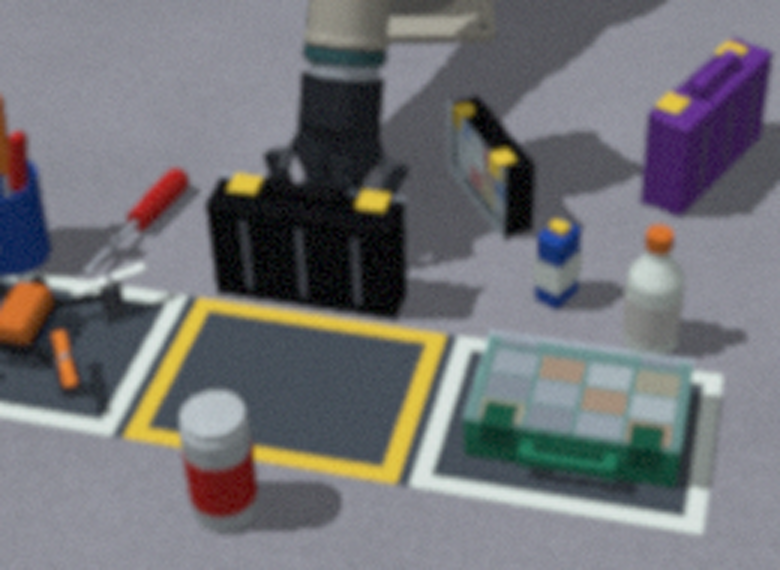

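View pics/top2.png

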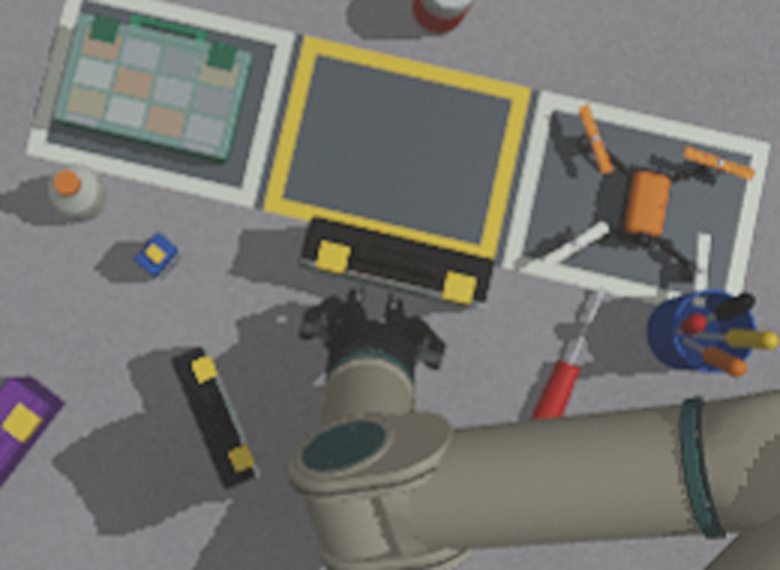

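```bash
cat > loc.py <<'E'
from h import *
def locate(x0):
    V=[]
    for n in("top","scene"):
        d=ctrl.get_image(n); c=proj(d,[x0[0],x0[1],55])[0]
        m=pick(n,"case",[c[0],c[1],c[0],c[1]])
        if m is None: print(n,"no mask"); continue
        V.append((d,m))
    for v in ([V]+[[a] for a in V] if len(V)>1 else [V]):
        f=fitcase(v,x0); print("bay",np.round(w2b(f[0],f[1]),1),"relyaw",round(f[2]-BY,3),"cost",round(f[3]), "xy",np.round(f[:3],3))
E
python3 - <<'E'
from loc import *
b=b2w(-118,-13); locate([b[0],b[1],-.2])
# latches: yellow blobs in top
d=ctrl.get_image("top"); hsv=cv2.cvtColor(d["img"],cv2.COLOR_RGB2HSV)
E
```

```text
bay [-117.5  -14.1] relyaw -0.004 cost 199 xy [ 5.37633e+02 -7.82660e+01 -2.40000e-01]
bay [-116.6  -14.8] relyaw -0.004 cost 70 xy [ 5.3837e+02 -7.9086e+01 -2.4000e-01]
bay [-119.2  -14.2] relyaw -0.033 cost 104 xy [ 5.35973e+02 -7.78980e+01 -2.69000e-01]
```

Run:
```python
from kf import *
from h import *
where()
q=np.array(ctrl.read_state()["qpos"])
for a,bx,by,z in ((27,-156,-10,12),(27,-157,-25,12),(27,-151,-24,12),(28.5,-140,-19,12),(30,-128,-14,12),(30,-116,-8,12)):
    P,R=target(bx,by,z,a); R=R*FL; q,e=step(q,P,R); print(relp(P,R),round(e,3),np.round(q,2))
```

```text
t 8.98 bay -151.2 -9.6 z 9.6 tilt 27.7 F [ 0.9  0.5 -0.4] w 26 q [ 0.71  1.25 -1.19  2.46  2.12  1.3  -0.55]
[-0.01 -0.08 -0.11  0.67 -0.05  0.15] 0.011 [ 0.67  1.25 -1.19  2.47  2.1   1.31 -0.57]
[-0.39 -0.1  -0.12  0.67 -0.05  0.15] 0.026 [ 0.71  1.24 -1.19  2.47  2.12  1.3  -0.55]
[-0.36  0.03 -0.05  0.67 -0.05  0.15] 0.0 [ 0.72  1.24 -1.19  2.47  2.11  1.29 -0.53]
[-0.24  0.28  0.08 -0.83 -0.05  0.15] 0.0 [ 0.7   1.25 -1.18  2.46  2.14  1.31 -0.54]
[-0.11  0.54  0.22 -2.33 -0.05  0.15] 0.0 [ 0.69  1.26 -1.18  2.45  2.17  1.32 -0.55]
[ 0.04  0.81  0.36 -2.33 -0.05  0.15] 0.0 [ 0.69  1.26 -1.18  2.42  2.16  1.31 -0.53]
```

```bash
python3 -m creep '-0.01 -0.1 -0.11 0.7 0 0 0.7;-0.2 -0.1 -0.12 0.7 0 0 0.7;-0.39 -0.1 -0.12 0.7 0 0 0.7;-0.38 -0.04 -0.08 0.7 0 0 0.7;-0.36 0.03 -0.05 0.7 0 0 0.7;-0.32 0.11 -0.01 0.2 0 0 0.7;-0.28 0.2 0.04 -0.3 0 0 0.7;-0.24 0.28 0.08 -0.8 0 0 0.7;-0.2 0.36 0.13 -1.3 0 0 0.7;-0.15 0.45 0.18 -1.8 0 0 0.7'
python3 - <<'E'
from loc import *
where();log()
b=b2w(-100,-10); locate([b[0],b[1],-.24])
E
```

```text
clock: 9.82
eef_pos: [522.8, -76.1, 11.4]
tool_rot: [2.628, 0.002, 1.338]
force: [-3.1, -0.4, 1.7]
width: 25.7
t 9.82 bay -132.5 -15.5 z 11.4 tilt 29.4 F [-3.1 -0.4  1.7] w 26 q [ 0.75  1.3  -1.24  2.44  2.14  1.35 -0.48]
bay [-99.6  -5.6] relyaw 0.009 cost 189 xy [ 5.57066e+02 -7.41530e+01 -2.27000e-01]
bay [-99.1  -6.1] relyaw 0.004 cost 85 xy [ 5.57397e+02 -7.47550e+01 -2.32000e-01]
bay [-99.7  -5.5] relyaw -0.01 cost 94 xy [ 5.57014e+02 -7.40590e+01 -2.46000e-01]
```

Run:
```python
from kf import *
from h import *
for a,bx,by,z in ((30,-124,-12.5,12),(30,-115.5,-9.5,12),(30,-122,-9.5,12)):
    P,R=target(bx,by,z,a); R=R*FL; print(relp(P,R))
```

```text
[ 0.06  0.17  0.09 -0.51 -0.1   0.17]
[ 0.14  0.36  0.19 -0.51 -0.1   0.17]
[ 0.14  0.22  0.11 -0.51 -0.1   0.17]
```

```bash
python3 -m creep '0.03 0.09 0.05 -0.3 0 0 0.7;0.06 0.17 0.09 -0.5 0 0 0.7;0.1 0.27 0.14 -0.5 0 0 0.7;0.14 0.36 0.19 -0.5 0 0 0.7;0.14 0.36 0.19 -0.5 0 0 0.7;0.14 0.2 0.1 -0.5 0 0 0.7;0.14 0.1 0.05 -0.5 0 0 0.7;0.14 0.1 0.05 -0.5 0 0 0.7'
python3 - <<'E'
from loc import *
where();log()
b=b2w(-83,-2); locate([b[0],b[1],-.24])
for n in("scene","top"):
    d=ctrl.get_image(n); im=d["img"][130:320,170:430] if n=="scene" else d["img"][130:320,230:490]
    cv2.imwrite(f"pics/{n}3.png",cv2.resize(im[:,:,::-1],None,fx=3,fy=3,interpolation=2))
E
```

```text
clock: 10.68
eef_pos: [527.4, -71.4, 11.6]
tool_rot: [2.62, 0.001, 1.34]
force: [-0.3, 0.2, -1.0]
width: 25.9
t 10.68 bay -129.1 -9.8 z 11.6 tilt 29.9 F [-0.3  0.2 -1. ] w 26 q [ 0.74  1.3  -1.23  2.43  2.15  1.36 -0.49]
bay [-80.6  -0.2] relyaw -0.001 cost 256 xy [ 5.76811e+02 -7.33250e+01 -2.37000e-01]
bay [-80.3  -1.3] relyaw 0.007 cost 84 xy [ 5.76777e+02 -7.44780e+01 -2.29000e-01]
bay [-83.3  -0.8] relyaw -0.012 cost 158 xy [ 5.74041e+02 -7.32680e+01 -2.48000e-01]
```

View pics/scene3.png

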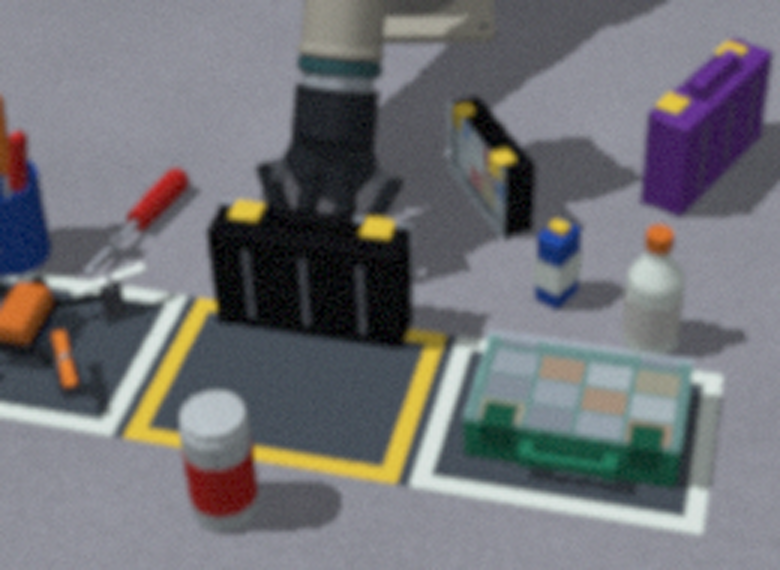

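View pics/top3.png

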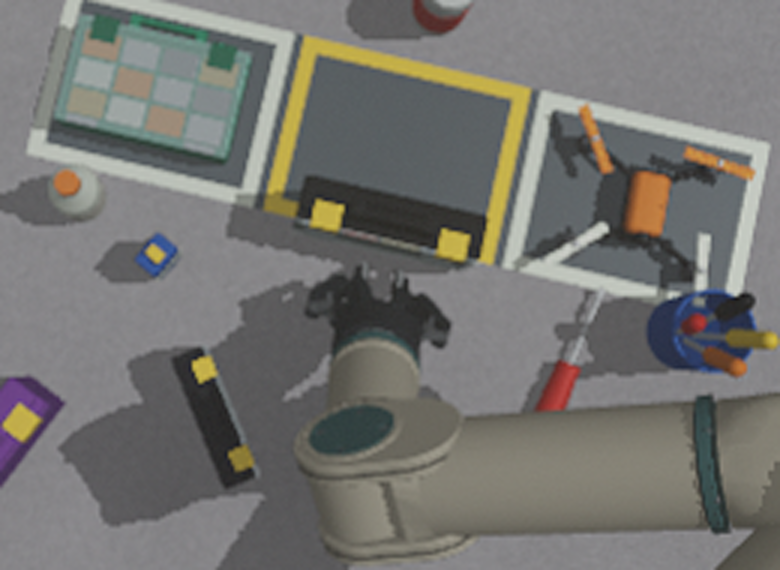

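The case is standing at bay (-81.5, -0.7) with zero relative yaw, so I'll go high on the lid side next.

Run:
```python
from kf import *
from h import *
q=np.array(ctrl.read_state()["qpos"])
for a,bx,by,z in ((30,-138,-5,35),(30,-138,-1,85),(30,-122,-1,85)):
    P,R=target(bx,by,z,a); R=R*FL; q,e=step(q,P,R); print(relp(P,R),round(e,3),np.round(q,2))
```

```text
[ 0.13  0.07 -0.63 -0.06 -0.02  0.16] 0.0 [ 0.68  1.23 -1.25  2.47  2.09  1.36 -0.56]
[ 0.23  0.69 -1.72 -0.06 -0.02  0.16] 0.001 [ 0.68  1.06 -1.25  2.45  1.98  1.21 -0.55]
[ 0.23  1.04 -1.52 -0.06 -0.02  0.16] 0.0 [ 0.7   1.06 -1.24  2.41  1.98  1.18 -0.5 ]
```

```bash
python3 -m creep '0.1 0.03 -0.4 0 0 0 0.7;0.13 0.07 -0.63 0 0 0 0.7;0.18 0.38 -1.18 0 0 0 0.7;0.23 0.69 -1.72 0 0 0 0.7;0.23 0.69 -1.72 0 0 0 0.7;0.23 0.87 -1.62 0 0 0 0.7;0.23 1.04 -1.52 0 0 0 0.7;0.23 1.04 -1.52 0 0 0 0.7'
python3 - <<'E'
from kf import *
from loc import *
where();log()
q=np.array(ctrl.read_state()["qpos"])
for a,bx,by,z in ((30,-112,-1,85),(30,-98,-1,85),(30,-84,-1,85),(30,-76,-1,85)):
    P,R=target(bx,by,z,a); R=R*FL; q,e=step(q,P,R); print(relp(P,R),round(e,3),np.round(q,2))
b=b2w(-82,-1); locate([b[0],b[1],-.24])
E
```

```text
clock: 11.65
eef_pos: [537.7, -65.3, 84.5]
tool_rot: [2.619, 0.001, 1.335]
force: [0.3, -0.5, 0.3]
width: 25.7
t 11.65 bay -120.5 -1.5 z 84.5 tilt 29.9 F [ 0.3 -0.5  0.3] w 26 q [ 0.73  1.04 -1.23  2.4   1.98  1.15 -0.48]
[ 0.01  0.19  0.09 -0.06  0.05  0.01] 0.0 [ 0.7   1.05 -1.22  2.39  1.98  1.15 -0.48]
[ 0.01  0.49  0.27 -0.06  0.05  0.01] 0.0 [ 0.7   1.05 -1.22  2.35  1.97  1.13 -0.44]
[ 0.01  0.8   0.44 -0.06  0.05  0.01] 0.0 [ 0.71  1.05 -1.21  2.32  1.97  1.11 -0.41]
[ 0.01  0.97  0.54 -0.06  0.05  0.01] 0.0 [ 0.71  1.06 -1.21  2.3   1.96  1.1  -0.39]
scene no mask
bay [-80.8  -1.3] relyaw 0.006 cost 50 xy [ 5.76331e+02 -7.43800e+01 -2.30000e-01]
```

```bash
python3 -m creep '0.01 0.1 0.05 0 0 0 0.7;0.01 0.17 0.09 0 0 0 0.7;0.01 0.24 0.13 0 0 0 0.7;0.01 0.3 0.17 0 0 0 0.7;0.01 0.37 0.2 0 0 0 0.7;0.01 0.44 0.24 0 0 0 0.7;0.01 0.5 0.28 0 0 0 0.7;0.01 0.56 0.31 0 0 0 0.7;0.01 0.62 0.34 0 0 0 0.7'
python3 - <<'E'
from kf import *
from h import *
where()
for n in("scene",):
    d=ctrl.get_image(n); im=d["img"][130:320,170:430] 
    cv2.imwrite(f"pics/{n}4.png",cv2.resize(im[:,:,::-1],None,fx=3,fy=3,interpolation=2))
E
```

```text
clock: 12.6
eef_pos: [564.1, -70.6, 85.7]
tool_rot: [2.619, 0.001, 1.337]
force: [-1.3, 0.2, 0.7]
width: 25.2
t 12.60 bay -93.6 -0.5 z 85.7 tilt 29.9 F [-1.3  0.2  0.7] w 25 q [ 0.74  1.04 -1.21  2.33  1.97  1.1  -0.41]
```

View pics/scene4.png

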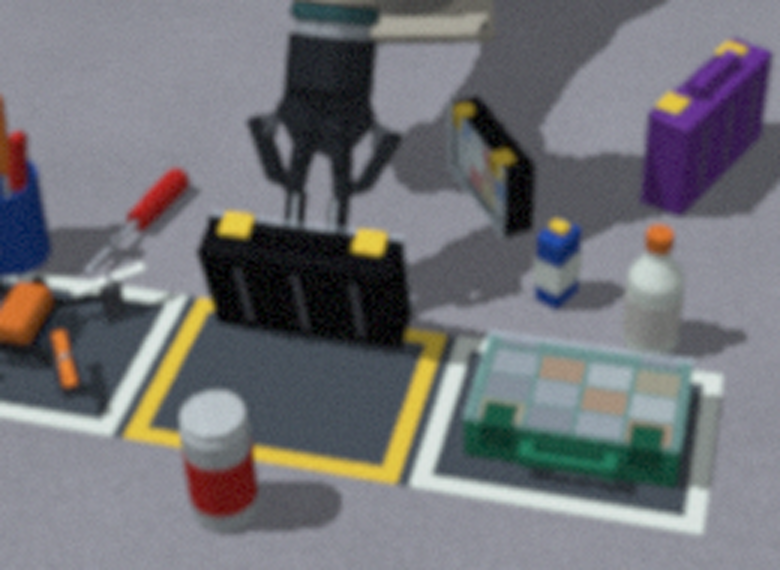

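It's leaning with its foot still in place, so I'll keep going past the balance point.

```bash
python3 -m creep '0 0.07 0.04 0 0 0 0.7;0 0.13 0.07 0 0 0 0.7;0 0.19 0.11 0 0 0 0.7;0 0.25 0.14 0 0 0 0.7;0 0.3 0.17 0 0 0 0.7;0 0.34 0.19 0 0 0 0.7;0 0.34 0.19 0 0 0 0.7;0 0.34 0.19 0 0 0 0.7'
python3 - <<'E'
from kf import *
from h import *
where()
for n in("scene",):
    d=ctrl.get_image(n); im=d["img"][130:320,170:430] 
    cv2.imwrite(f"pics/{n}5.png",cv2.resize(im[:,:,::-1],None,fx=3,fy=3,interpolation=2))
E
```

```text
clock: 13.32
eef_pos: [578.9, -74.1, 85.8]
tool_rot: [2.619, 0.001, 1.337]
force: [-0.4, -0.3, -0.2]
width: 25.7
t 13.32 bay -78.4 -0.4 z 85.8 tilt 29.9 F [-0.4 -0.3 -0.2] w 26 q [ 0.74  1.04 -1.21  2.29  1.96  1.08 -0.36]
```

View pics/scene5.png

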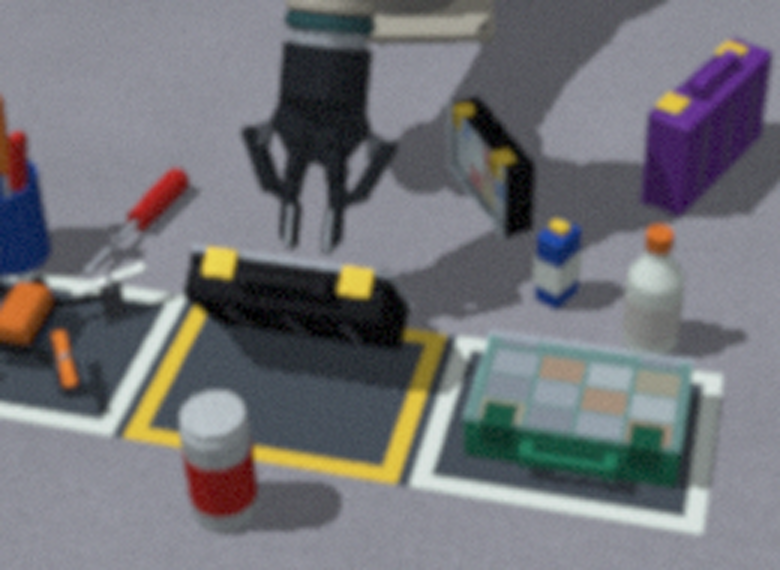

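It's mid-fall and clear of the fingers. Backing off up and away while it lands.

```bash
python3 -m creep '0 -0.2 -0.2 0 0 0 0.7;0 -0.4 -0.6 0 0 0 0.7;0 -0.4 -1.2 0 0 0 0.7;0 -0.4 -1.8 0 0 0 0.7;0 -0.4 -2.2 0 0 0 0.7;0 -0.4 -2.2 0 0 0 0.7;0 -0.4 -2.2 0 0 0 0.7;0 -0.4 -2.2 0 0 0 0.7;0 -0.4 -2.2 0 0 0 0.7;0 -0.4 -2.2 0 0 0 0.7'
python3 - <<'E'
from h import *
where()
c=[(-60,-85),(45,-85),(45,85),(-60,85)]
for n in("scene","top"):
    d=ctrl.get_image(n); u,v=(170,130) if n=="scene" else (230,100); im=cv2.resize(d["img"][v:v+190,u:u+260,::-1],None,fx=3,fy=3,interpolation=2).copy()
    W=np.array([[*b2w(a,b),0] for a,b in((-75,-100),(75,-100),(75,100),(-75,100))]); q=(proj(d,W)-[u,v]+.5)*3; cv2.polylines(im,[np.round(q).astype(np.int32)],True,(255,255,0),1)
    cv2.imwrite(f"pics/{n}6.png",im)
E
```

```text
clock: 14.2
eef_pos: [522.6, -60.6, 153.1]
tool_rot: [2.621, 0.0, 1.337]
force: [-0.2, 0.0, -0.1]
width: 25.7
t 14.20 bay -136.3 -0.5 z 153.1 tilt 29.8 F [-0.2  0.  -0.1] w 26 q [ 0.75  0.8  -1.22  2.4   1.82  0.94 -0.43]
```

View pics/scene6.png

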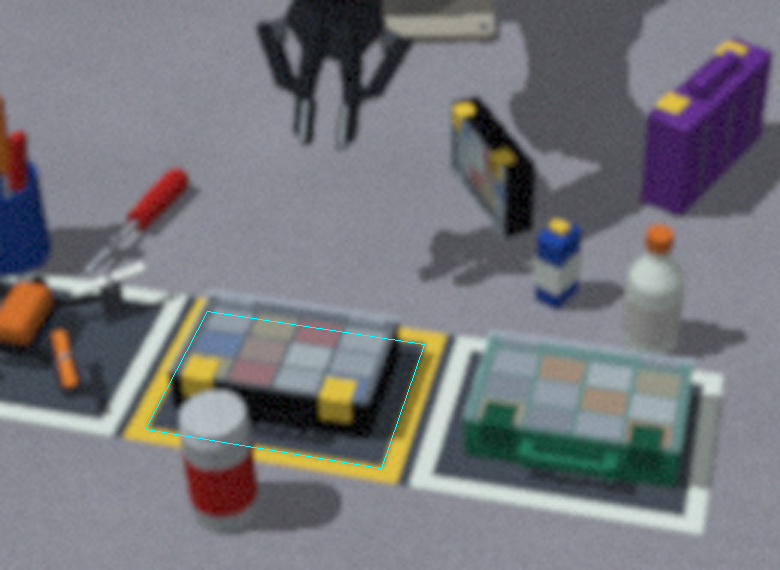

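View pics/top6.png

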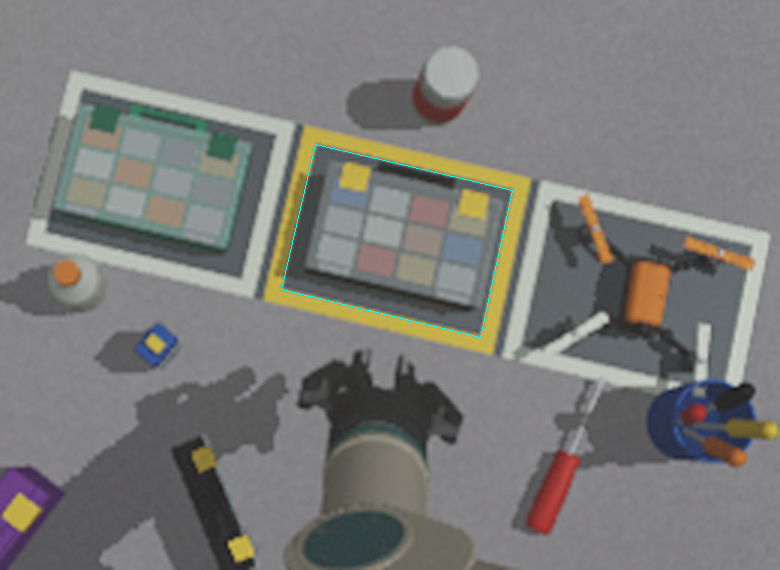

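Run:
```python
from h import *
d=ctrl.get_image("top")
px=np.array([[333,160],[494,192],[472,306],[305,268]])/3+[230,100]
for P in onz(d,px,45): print("lid corner",np.round(w2b(*P[:2])))
P=onz(d,np.array([[378,165],[455,182]])/3+[230,100],23)
for q in P: print("handle end",np.round(w2b(*q[:2])))
ds=ctrl.get_image("scene")
q=np.array([[175,400],[362,432]])/3+[170,130]
for P in onz(ds,q,0): print("front bottom",np.round(w2b(*P[:2])))
# model overlay
def hull(d,x0):
    pass
best=None
m=pick("top","case",[363,178,363,178]); print(m is not None)
if m is not None:
    from scipy.optimize import minimize
    def cost(p):
        c,s=np.cos(p[2]/100),np.sin(p[2]/100); M=np.zeros((400,640),np.uint8)
        for xs,ys,zs in (((0,105),(-85,85),(0,45)),((105,120),(-38,38),(16,29))):
            W=np.array([[*b2w(p[0]+c*a-s*b,p[1]+s*a+c*b),z] for a in xs for b in ys for z in zs])
            cv2.fillConvexPoly(M,cv2.convexHull(np.round(proj(d,W)*16).astype(np.int32)),1,shift=4)
        return np.abs(M-m).sum()
    r=minimize(cost,[-60,0,0],method="Nelder-Mead",options=dict(initial_simplex=[[-60,0,0],[-52,0,0],[-60,8,0],[-60,0,6]])); print("lying: foot x, y, yaw*100",r.x,r.fun)
where()
```

```text
lid corner [52. 78.]
lid corner [ 57. -79.]
lid corner [-55. -82.]
lid corner [-56.  80.]
handle end [62. 34.]
handle end [ 63. -43.]
front bottom [ 39. -86.]
front bottom [41. 77.]
True
lying: foot x, y, yaw*100 [-51.62260786  -2.3430848   -0.29107085] 93.0
t 14.45 bay -136.2 -0.4 z 153.7 tilt 29.9 F [1.1 0.3 0.3] w 26 q [ 0.75  0.79 -1.22  2.4   1.82  0.94 -0.43]
```

```bash
python3 -c "
from cell import ctrl
print(ctrl.finish_job())"
```

```text
the job is handed in; nothing more can be done
None
```

The black case is lying lid up inside the yellow tape, and I handed the job in at about 14.5 s of the 38 s allowed.

**How it went:** I slid the case standing with low pushes on its lid side. They were slightly diagonal, because it started about 20 mm to one side. It stopped at bay (-81, -1) with no measurable turn. A push about 90 mm up then leaned it past its balance point, and it fell by itself without its foot sliding. The contact forces I read were about 4 N or less. The case was never pinched or lifted.

**Last checks:**
- **Position:** the lying case spans roughly x -58 to +68, handle included, and y ±87, turned less than 0.01 rad. The clear area inside the tape is ±75 by ±100.
- **Disagreement:** estimates of its near edge ran from -58 to -52 mm depending on the method. All of them are inside the tape.
- **Other objects:** in the last pictures they looked unmoved, judged by eye only.
- **Arm:** it was clear of everything, holding at 153 mm height.

**Early problem:** my first approach at 40° tilt ran into joint limits without touching anything. I re-planned the arm posture and pushed at about 25–30° instead.

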